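# Put together the two-tier serving stand

### The arm

A 6-joint arm with a two-finger parallel gripper is mounted at the origin on the work surface. World frame = base frame: x ahead of the robot, y to its left, z up, the work surface at z = 0. Lengths are in m, angles in rad, forces in N, time in s.
With the tool pointing down it reaches from about 0.325 to 0.925 m from the base axis. Payload 3.1 kg.
Tool frame: the origin (TCP) lies midway between the tips of the shut fingers; the grasp point (between the pads) lies 19 mm behind it; z points along the fingers, y is the line along which they close (so a half turn about z gives the same grasp; the last joint's range is limited). The gripper opens to 85 mm and grips with 20 to 120 N. Pads are 22 mm wide; open, the fingers measure 114 mm over their backs; the gripper's body (76 mm by 85 mm) begins 54 mm behind the grasp point. The pads swing forward as they close: fully open they stand 13 mm farther back than shut.
Start: joints at [-1.442, 0.217, 1.613, -0, 1.311, -0.112], TCP at [0.149, -0.607, 0.198] pointing down, gripper open.
Joint ranges: [-2.75, 2.75], [-0.78, 2.1], [0.31, 2.55], [-1.13, 4.27], [0.13, 2.63], [-2.58, 2.58]. Speed limits (rad/s): [2.79, 2.79, 3.14, 3.14, 3.14, 3.14].

### API

Orientations are given as a unit quaternion [x, y, z, w].
In Python, from cell import sense, eyes, job gives the robot as it stands.
- The arm moves only by the tool move_arm, never from a script. Its argument "motion" is a list of rows, each a list of 7 numbers: the shift along the world's x, y, z as a fraction of full scale, then the turn, a rotation vector about the world's x, y, z as a fraction of full scale, then the closure, from -1 (fully open) to 1 (shut). In form: [[tx, ty, tz, wx, wy, wz, jaw], ...]. A call has 1 to 8 rows; each row shifts and turns the commanded pose from where the row before left it; what a row does not reach is not made up. Full scale, the value 1, is 40 cm for a shift and 2 pi rad for a turn. A row lasts 1/8 s, in which the tool goes at most 62.5 mm and 10.7 degrees, less where a joint would pass 70% of its speed; a pose out of reach is approached as far as the arm can. A call with a number of a shift or a turn outside -1 to 1 is refused whole. A call with a gripper value outside its range is refused whole. The fingers move at their own pace and stop on an object; the grip force is fixed at half the most. Time passes only in rows, so rows that do not move let the fingers close. It gives the time, the measured TCP pose, the force, the opening and the grip force at its end, in the units of the state.
- sense(): the state, without advancing time (a new reading comes with each control period).
- eyes.get_image(name): name is "side" or "top"; returns a dict with "pixels" (480x640x3 uint8, blue, green, red), "fov_y" (degrees; the focal length in pixels is half the picture's height over the tangent of half this angle, whatever the lens; pixels are square), "cx", "cy" (the principal point, pixels), "R" (3x3) and "t" (3): a world point X has camera coordinates R X + t. Camera axes: x right, y down, z forward; pixel columns grow to the right and rows downward; lengths in m; the calibration is good to about 2 mm. A picture is of the moment at which its call begins. There is no depth.
- job.close_job(): hands the job in; it is judged then, once.
The state is a dict: "time": time; "joint_positions": joint angles; "qd": joint speeds; "effort": joint torques, N m; "tool_pos": TCP position; "eef_rot": TCP orientation; "force": force on the tool from outside, world axes, zero at the start; "ft_torque": the same for the moment, N m; "gripper_width": opening from 0.0 (shut) to 1.0 (fully open); "gripper_force": force on a finger pad.
Only numpy, scipy, OpenCV 4.12 (cv2) and the standard library are available. Lean on these libraries where they do the work, as an engineer would, in place of code of your own. Each camera call takes 0.05 s, during which the arm holds its last target. There are 200 camera calls.

### The job

Put the serving stand together on its steel post: thread on the large white dish first, then the small blue dish, then the dark wooden keeper ring, each right way up, as it lies now, and fully home on the one below. The dishes are stoneware, so lower them down the post instead of letting them drop, and leave the stand upright and the jar, mug and pepper mill where they are.

Things in the scene. Friction and masses are not known exactly. Their poses are not given: they have to be found in the camera images.
- foot: The stand's foot: a loose, heavy (1.6 kg) round marble base, 130 mm across, 20 mm thick, with a fixed steel post of 16 mm diameter rising from its centre to 130 mm above the table; the post's last 10 mm taper to 7 mm diameter. Origin at the centre of the underside, on the table; z runs up the post. The post is bare at the start.
- post_tip (a point): The centre of the top of the foot's steel post, 130 mm above the foot's underside.
- large_dish: White stoneware dish, 0.5 kg, 170 mm across, floor 6 mm thick, rim 14 mm high (5 mm wide). Central tubular hub, 40 mm outer diameter, rises to 70 mm above the underside; straight 21 mm bore right through. Lies hub up. Origin: centre of underside; z up the hub. Home: underside 20 mm above the foot's. Grip the hub near its top: at home the post stands 40 mm above it, between the fingers.
- large_dish_hub_top (a point): Centre of the top face of the large dish's hub, 70 mm above the dish's underside.
- small_dish: Blue stoneware dish, 0.3 kg, 130 mm across, floor 6 mm thick, rim 14 mm high (5 mm wide). Central tubular hub, 40 mm outer diameter, rises to 28 mm above the underside; straight 21 mm bore right through. Lies hub up. Origin: centre of underside; z up the hub. Home: underside on the large dish's hub, 90 mm above the foot's underside.
- small_dish_hub_top (a point): Centre of the top face of the small dish's hub, 28 mm above the dish's underside.
- keeper: Keeper ring of dark wood, about 0.1 kg: 60 mm outer diameter, 34 mm high, with a straight bore of 21 mm diameter right through. Lies flat on the table, bore upright; both ends are alike. Origin at the centre of the underside; z up. Home: underside on the small dish's hub, 118 mm above the foot's underside; the post then ends 12 mm up inside its bore.
- jar: Bystander: terracotta-coloured lidded jar, 76 mm across and 110 mm tall, standing loose. Origin at the centre of the underside. Leave it alone.
- mug: Bystander: orange mug, 80 mm across without its handle and 95 mm tall, standing loose. Origin at the centre of the underside. Leave it alone.
- mill: Bystander: turned wooden pepper mill, 58 mm across and 168 mm tall, standing loose. Origin at the centre of the underside. Leave it alone.
Mind the look-alikes: they are no part of the job. What is meant by the large_dish is not orange, and is the smaller of those in its own colour. Several things look just like the keeper: the one meant starts farthest to the robot's right.

How it is judged:
By the outcome, as a careful person would: the job done as asked, in the order asked, and still so for the second after the job is handed in, with the robot touching nothing.
It also fails if it takes over 72 s, if anything falls off the work surface, if the arm or the gripper's body presses on something with over 40 N, if the wrist force passes 120 N, or if a joint passes its speed limit or range.

## Working session

There is one attempt and no reset: what is moved stays moved. The work goes in short steps, Python scripts to look and compute and a tool call to move; the robot and the scene stay as the last step left them, time stands still between calls to the robot, and variables do not carry over. Pictures are saved under pics/ and viewed, at most 10 in all, crops included, and the job is handed in when it is done.

Besides the shell and the picture viewer there is one more tool, called after "Call:" as a command line: name --pt "numbers of a row" for each row, then --argument value for the rest. move_arm: Moves the arm, as the interface text tells. Shift numbers are shares of 40 cm and turn numbers shares of 2 pi rad, none past 1 either way. Its arguments: {"type":"object","properties":{"motion":{"type":"array"}},"required":["motion"]}

```bash
ls; mkdir -p pics
python3 - <<'E'
from cell import sense, eyes, job
import cv2, numpy as np
for n in ("top","side"):
    d=eyes.get_image(n); cv2.imwrite(f"pics/{n}0.png",d["pixels"])
    print(n,d["fov_y"],d["cx"],d["cy"],np.round(d["R"],4).tolist(),np.round(d["t"],4).tolist(),[k for k in d])
print(sense())
E
```

```text
pics
top 54.128950993742436 321.47757094806843 240.80098223480903 [[-0.0216, -0.9998, -0.0053], [-0.9961, 0.022, -0.0854], [0.0855, 0.0035, -0.9963]] [0.0873, 0.4962, 1.2137] ['pixels', 'fov_y', 'cx', 'cy', 'R', 't']
side 45.11981734383531 310.3153631623964 233.99029831408214 [[-0.9045, -0.4263, -0.0073], [-0.3253, 0.7011, -0.6346], [0.2757, -0.5716, -0.7728]] [0.489, 0.1867, 1.3376] ['pixels', 'fov_y', 'cx', 'cy', 'R', 't']
{'time': 0.1, 'joint_positions': array([-1.44219086e+00,  2.17699618e-01,  1.61475561e+00, -8.94805679e-08,
        1.31132999e+00, -1.12227682e-01]), 'qd': array([-0.00086818, -0.00251331, -0.0011854 , -0.00058794,  0.0007574 ,
       -0.00115084]), 'effort': array([-2.97091619e-04, -3.98074722e+01, -3.04970813e+01, -1.23936138e-04,
        4.23204299e-03,  1.68013827e-05]), 'tool_pos': array([ 0.14897079, -0.60615844,  0.19689541]), 'eef_rot': array([ 9.92758083e-01,  1.20125714e-01, -9.02046024e-06, -1.09624453e-03]), 'force': array([ 0.09247469,  0.71535212, -0.82090997]), 'ft_torque': array([-0.04715279, -0.0127823 , -0.01812297]), 'gripper_force': 0.0, 'gripper_width': 0.9998881541036595}
```

View pics/top0.png

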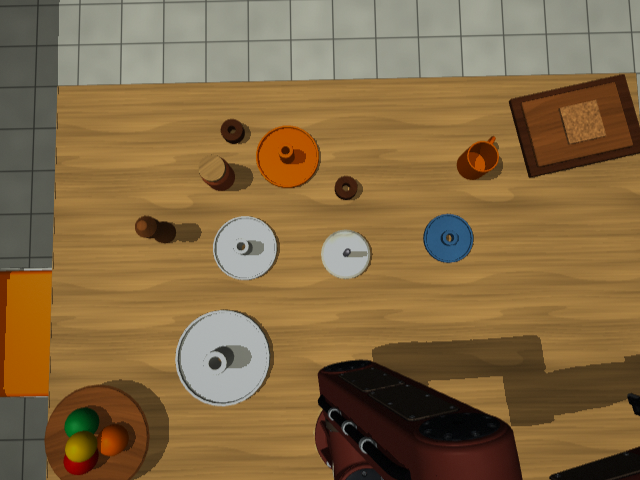

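View pics/side0.png

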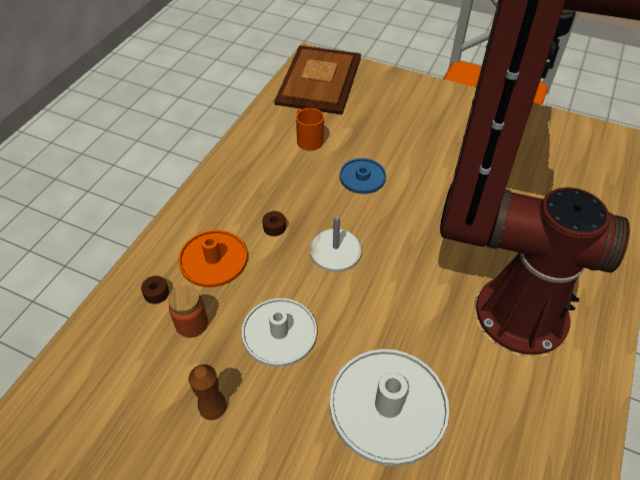

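The top view shows the white 170 mm dish at (246,248), the bigger white look-alike at (223,358), the foot at (346,255) and the blue dish at (449,238). There are ring candidates at (346,188) and (232,131), and the arm may hide others at lower right. The side view agrees: dish (280,330), foot (336,250), blue (363,175), rings (274,223) and (155,290).

```bash
cat > h.py <<'E'
import cv2, numpy as np
from scipy.optimize import least_squares
from cell import sense, eyes, job
def cam(n):
    d=eyes.get_image(n); d["f"]=240/np.tan(np.radians(d["fov_y"]/2)); return d
def proj(d,X):
    c=np.atleast_2d(X)@np.array(d["R"]).T+d["t"]
    return c[:,:2]/c[:,2:]*d["f"]+[d["cx"],d["cy"]]
def unproj(d,px,z):
    R=np.array(d["R"]); o=-R.T@d["t"]
    v=R.T@np.array([(px[0]-d["cx"])/d["f"],(px[1]-d["cy"])/d["f"],1]); return o+v*(z-o[2])/v[2]
A=np.linspace(0,2*np.pi,120)
def cyl(d,x,y,r,z0,z1):
    P=[[x+r*np.cos(a),y+r*np.sin(a),z] for z in (z0,z1) for a in A]
    return cv2.convexHull(proj(d,P).astype(np.float32))
def mask(d,col):
    hsv=cv2.cvtColor(d["pixels"],cv2.COLOR_BGR2HSV); H,S,V=[hsv[...,i].astype(int) for i in range(3)]
    m={"white":(S<50)&(V>110),"blue":(H>95)&(H<125)&(S>90),"dark":(V<75)&(S>60)}[col]
    return m.astype(np.uint8)
def contour(d,col,px):
    m=cv2.morphologyEx(mask(d,col),cv2.MORPH_CLOSE,np.ones((3,3)))
    cs,_=cv2.findContours(m,cv2.RETR_EXTERNAL,cv2.CHAIN_APPROX_NONE)
    c=max((c for c in cs if len(c)>20),key=lambda c:cv2.pointPolygonTest(c,px,True))
    return cv2.convexHull(c)[:,0].astype(float) if col!="white" else c[:,0].astype(float)
def fit(d,col,px,r,z0,z1):
    c=contour(d,col,px)
    f=lambda p:[cv2.pointPolygonTest(cyl(d,p[0],p[1],r,z0,z1),(float(u),float(v)),True)-p[2] for u,v in c]
    s=least_squares(f,[*unproj(d,px,(z0+z1)/2)[:2],0],loss="soft_l1",f_scale=.5,diff_step=1e-4)
    return np.round(s.x,4),round(float(np.median(np.abs(s.fun))),2)
E
cat > m.py <<'E'
from h import *
T,S=cam("top"),cam("side")
for n,col,pt,ps,r,z1 in [("large","white",(246,248),(280,340),.085,.014),("foot","white",(346,260),(330,255),.065,.02),
  ("blue","blue",(449,238),(363,178),.065,.014),("keeper","dark",(346,188),(274,223),.03,.034),("ring2","dark",(232,131),(155,290),.03,.034)]:
    for nm,d,p in (("top",T,pt),("side",S,ps)):
        try: print(n,nm,*fit(d,col,p,r,0,z1))
        except Exception as e: print(n,nm,e)
for n,pt,ps,z in [("tip",(347,252),(336.5,218),.13),("jar",(212,166),(184,291),.11),("mill",(146,226),(203,370),.168),("mug",(484,152),(311,115),.095),("lhub",(243,246),(280,317),.07),("bhub",(450,238),(363,170),.028)]:
    print(n,np.round(unproj(T,pt,z)[:2],3),np.round(unproj(S,ps,z)[:2],3))
E
python3 m.py
```

```text
large top [0.4857 0.2814 0.8008] 0.21
large side [0.4883 0.2781 1.0964] 0.27
foot top [0.4624 0.0149 1.2182] 0.27
foot side [0.4648 0.0149 2.0443] 0.66
blue top [ 0.4995 -0.2591  0.6975] 0.11
blue side [ 0.5031 -0.2624  0.8566] 0.13
keeper top [0.6385 0.0087 0.4561] 0.17
keeper side [0.6415 0.0073 0.9881] 0.18
ring2 top [0.7996 0.3093 0.5641] 0.13
ring2 side [0.8018 0.3087 0.8363] 0.44
tip [0.46  0.016] [0.465 0.014]
jar [0.682 0.343] [0.688 0.329]
mill [0.529 0.484] [0.528 0.491]
mug [ 0.706 -0.336] [ 0.699 -0.341]
lhub [0.485 0.275] [0.482 0.278]
bhub [ 0.497 -0.259] [ 0.502 -0.261]
```

Call:
move_arm --pt "0.1 0.12 0.02 0 0 0 -0.5" --pt "0.1 0.12 0.02 0 0 0 -0.5" --pt "0.1 0.12 0.02 0 0 0 -0.5" --pt "0.1 0.12 0.02 0 0 0 -0.5" --pt "0.1 0.12 0.02 0 0 0 -0.5" --pt "0.1 0.12 0.02 0 0 0 -0.5" --pt "0.1 0.12 0.02 0 0 0 -0.5" --pt "0.05 0.12 0 0 0 0 -0.5"

```text
time: 1.2
tool_pos: [0.4488, -0.224, 0.2546]
eef_rot: [0.993, 0.121, 0.001, 0.001]
force: [0.8, -1.0, -0.7]
gripper_width: 0.749
gripper_force: 0.0
```

Call:
move_arm --pt "0 0.14 0 0 0 0 -0.5" --pt "0 0.14 0 0 0 0 -0.5" --pt "0 0.14 0 0 0 0 -0.5" --pt "0 0.14 0 0 0 0 -0.5" --pt "0 0.14 0 0 0 0 -0.5" --pt "0 0.14 0 0 0 0 -0.5" --pt "0 0.14 0 0 0 0 -0.5" --pt "0 0.14 0 0 0 0 -0.5"

```text
time: 2.2
tool_pos: [0.4465, 0.2242, 0.2537]
eef_rot: [0.993, 0.12, 0.0, 0.0]
force: [1.2, -0.3, -0.3]
gripper_width: 0.752
gripper_force: 0.0
```

Run:
```python
from h import *
T=cam("top"); cv2.imwrite("pics/top1.png",T["pixels"]); s=sense(); print(s["time"],s["tool_pos"],s["eef_rot"],s["gripper_width"],s["force"])
```

```text
2.25 [0.44571233 0.23075534 0.25372842] [ 9.92474784e-01  1.22395996e-01  3.81370936e-04 -3.58842839e-03] 0.7515123174524506 [-0.7102558   2.67859129  0.7617427 ]
```

View pics/top1.png

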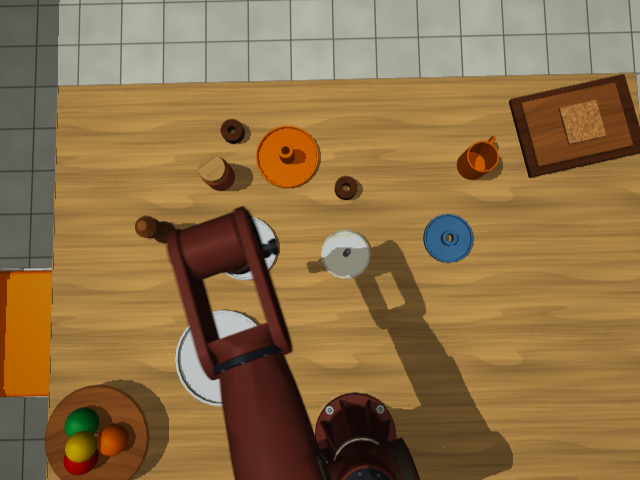

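No further ring was hidden behind the arm, so the keeper is the ring at (346,188). The path to the white dish is clear.

Call:
move_arm --pt "0.05 0.07 -0.02 0 0 0 -0.5" --pt "0.045 0.068 -0.08 0 0 0 -0.5" --pt "0 0 -0.1 0 0 0 -0.5" --pt "0 0 -0.1 0 0 0 -0.5" --pt "0 0 -0.05 0 0 0 -0.5" --pt "0 0 -0.03 0 0 0 -0.5" --pt "0 0 0 0 0 0 -0.5" --pt "0 0 0 0 0 0 -0.5"

```text
time: 3.25
tool_pos: [0.4859, 0.2779, 0.103]
eef_rot: [0.993, 0.12, 0.001, -0.0]
force: [-0.0, -0.7, 0.1]
gripper_width: 0.75
gripper_force: 0.0
```

Run:
```python
from h import *
S=cam("side"); cv2.imwrite("pics/side2.png",cv2.resize(S["pixels"][230:410,170:410],None,fx=3,fy=3)); s=sense(); print(s["time"],s["tool_pos"],s["eef_rot"],s["gripper_width"],s["force"])
```

```text
3.3 [0.4860684  0.27803124 0.10322358] [ 9.92763615e-01  1.20076599e-01  1.36259418e-03 -3.98293940e-04] 0.7512247977350449 [ 0.50340892 -0.9100287  -0.02427212]
```

View pics/side2.png

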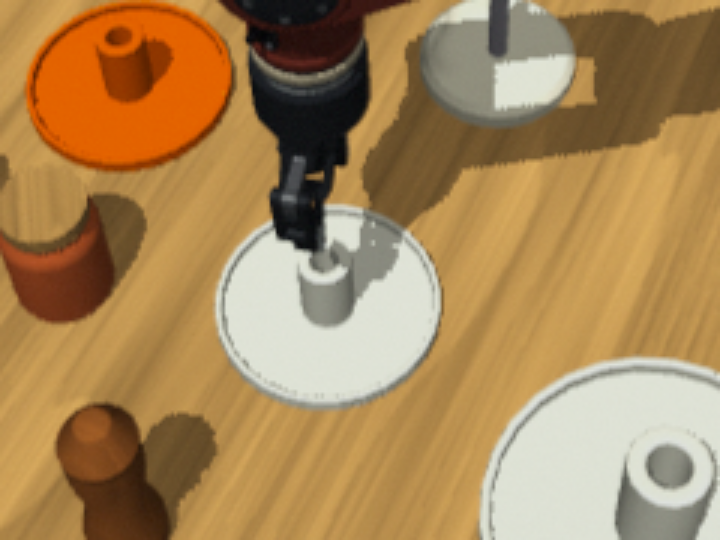

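The open fingers are above the hub (crop about (320,250)) and straddle it, so I'm descending and gripping.

Call:
move_arm --pt "0 0 -0.05 0 0 0 -0.5" --pt "0 0 -0.05 0 0 0 -0.5" --pt "0 0 -0.035 0 0 0 -0.5" --pt "0 0 -0.02 0 0 0 -0.5" --pt "0 0 0 0 0 0 -0.5" --pt "0 0 0 0 0 0 1" --pt "0 0 0 0 0 0 1" --pt "0 0 0 0 0 0 1"

```text
time: 4.3
tool_pos: [0.4853, 0.2777, 0.0402]
eef_rot: [0.993, 0.12, 0.0, -0.0]
force: [-0.0, 0.0, -0.4]
gripper_width: 0.112
gripper_force: 0.0
```

Call:
move_arm --pt "0 0 0 0 0 0 1" --pt "0 0 0 0 0 0 1" --pt "0 0 0.01 0 0 0 1" --pt "0 0 0.02 0 0 0 1" --pt "0 0 0 0 0 0 1" --pt "0 0 0 0 0 0 1"

```text
time: 5.05
tool_pos: [0.485, 0.2777, 0.0519]
eef_rot: [0.993, 0.12, 0.0, -0.0]
force: [0.0, -0.2, -0.9]
gripper_width: 0.0
gripper_force: 0.0
```

The gripper shut on nothing, so I need to look.

Run:
```python
from h import *
S=cam("side"); T=cam("top")
a=cv2.resize(S["pixels"][230:390,200:400],(400,320)); b=cv2.resize(T["pixels"][190:300,190:327],(400,320))
cv2.imwrite("pics/p3.png",cv2.resize(np.hstack([a,b]),(800,320))); s=sense()
R=lambda p:print(np.round(p,1).tolist())
for d in(S,T):
  R(proj(d,[s["tool_pos"],s["tool_pos"]+[0,0,.1],[.485,.278,.07]]))
```

```text
[[279.4, 320.6], [277.0, 295.6], [278.7, 316.4]]
[[243.2, 246.7], [235.9, 243.6], [241.7, 246.0]]
```

View pics/p3.png

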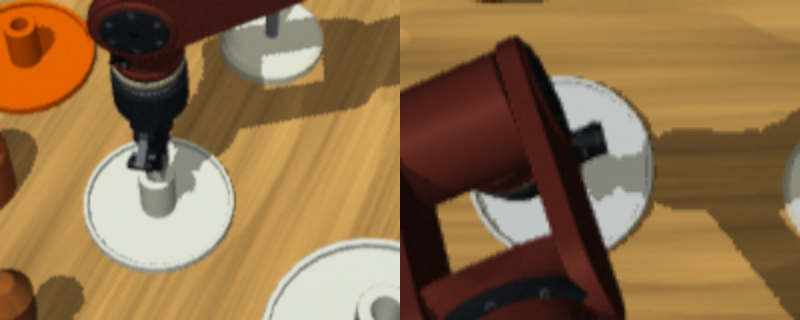

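Run:
```python
from h import *
S=cam("side"); T=cam("top")
for d,p in((T,(262,262)),(S,(275,355))):
  try: print(fit(d,"white",p,.085,0,.014))
  except Exception as e: print(e)
a=S["pixels"][280:360,240:320].copy()
a=cv2.resize(a,(560,560),interpolation=cv2.INTER_CUBIC); a=np.clip(a.astype(float)*1.8,0,255)
cv2.imwrite("pics/p4.png",a); s=sense(); print(s["tool_pos"],s["joint_positions"])
```

```text
(array([0.4929, 0.2644, 7.7785]), 4.35)
(array([0.4876, 0.2792, 1.3267]), 0.51)
[0.48464492 0.27751031 0.05140346] [3.94352609e-01 2.49717338e-01 1.87526156e+00 1.54683841e-05
 1.01711679e+00 1.72435779e+00][ WARN:0@42.090] global loadsave.cpp:1063 imwrite_ Unsupported depth image for selected encoder is fallbacked to CV_8U.
```

View pics/p4.png

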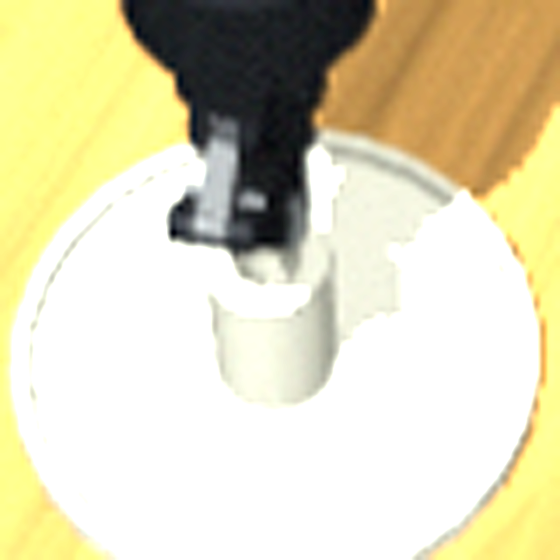

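The crop shows the shut fingertips at about (274,314), on or above the hub top at about (279,319), and the dish hasn't moved. So the true tip must be higher than I assumed, or off to one side. I'll back off over bare table and triangulate the tip.

Call:
move_arm --pt "0 0 0.1 0 0 0 1" --pt "0 0 0.1 0 0 0 1" --pt "0 0 0.1 0 0 0 1" --pt "0 -0.12 0 0 0 0 1" --pt "0 -0.12 0 0 0 0 1" --pt "0 -0.12 0 0 0 0 1" --pt "0 0 0 0 0 0 1" --pt "0 0 0 0 0 0 1"

```text
time: 6.25
tool_pos: [0.4849, 0.1338, 0.1716]
eef_rot: [0.993, 0.12, -0.0, -0.0]
force: [0.3, 0.4, 0.9]
gripper_width: -0.003
gripper_force: 0.0
```

Run:
```python
from h import *
S=cam("side"); T=cam("top"); s=sense(); p=s["tool_pos"]; print(s["time"],p,s["eef_rot"])
out=[]
for d in (S,T):
    c=proj(d,[p])[0]; print(c, proj(d,[p+[0,0,.073]]))
    x,y=int(c[0])-40,int(c[1])-60
    a=np.clip(cv2.resize(d["pixels"][y:y+100,x:x+80],(400,500),interpolation=cv2.INTER_CUBIC)*2.0+20,0,255).astype(np.uint8)
    print(x,y); cv2.circle(a,(int((c[0]-x)*5),int((c[1]-y)*5)),4,(0,0,255),-1); out.append(a)
cv2.imwrite("pics/p5.png",np.hstack(out))
```

```text
6.35 [0.48485384 0.13452731 0.17159649] [ 9.92699105e-01  1.20616879e-01 -3.63599918e-05 -2.33227354e-04]
[306.5553995  240.57397697] [[306.12413115 218.67863833]]
266 180
[296.12468887 241.44977176] [[294.12170234 238.6013476 ]]
256 181
```

View pics/p5.png

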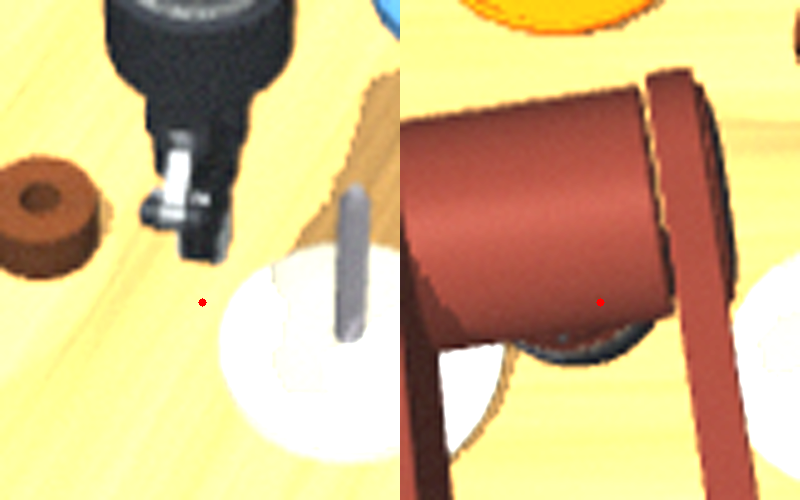

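The shut fingertips show at crop (202,262), but the reported TCP projects to (202,302). The tip is really about 27 mm above the reported TCP, straight up. I'll calibrate that with a gentle touch on the bare table here.

Call:
move_arm --pt "0 0 -0.1 0 0 0 1" --pt "0 0 -0.12 0 0 0 1" --pt "0 0 -0.12 0 0 0 1" --pt "0 0 -0.08 0 0 0 1" --pt "0 0 -0.02 0 0 0 1" --pt "0 0 -0.01 0 0 0 1" --pt "0 0 0 0 0 0 1" --pt "0 0 0 0 0 0 1"

```text
time: 7.35
tool_pos: [0.4864, 0.1339, -0.0068]
eef_rot: [0.993, 0.12, 0.002, -0.0]
force: [0.2, 0.1, 0.1]
gripper_width: 0.001
gripper_force: 0.0
```

Call:
move_arm --pt "0 0 -0.005 0 0 0 1" --pt "0 0 -0.005 0 0 0 1" --pt "0 0 -0.005 0 0 0 1" --pt "0 0 0 0 0 0 1"

```text
time: 7.85
tool_pos: [0.4845, 0.1335, -0.0147]
eef_rot: [0.993, 0.12, -0.0, -0.0]
force: [0.9, 0.7, -0.6]
gripper_width: -0.0
gripper_force: 0.0
```

Call:
move_arm --pt "0 0 -0.005 0 0 0 1" --pt "0 0 -0.005 0 0 0 1" --pt "0 0 0 0 0 0 1" --pt "0 0 -0.005 0 0 0 1" --pt "0 0 0 0 0 0 1"

```text
time: 8.48
tool_pos: [0.4847, 0.1336, -0.0205]
eef_rot: [0.993, 0.12, -0.0, -0.0]
force: [-0.1, -0.2, 0.0]
gripper_width: 0.002
gripper_force: 0.0
```

Call:
move_arm --pt "0 0 -0.004 0 0 0 1" --pt "0 0 0 0 0 0 1" --pt "0 0 -0.004 0 0 0 1" --pt "0 0 0 0 0 0 1"

```text
time: 8.98
tool_pos: [0.4847, 0.1336, -0.0237]
eef_rot: [0.993, 0.12, -0.0, 0.0]
force: [-0.0, -0.1, -0.2]
gripper_width: 0.001
gripper_force: 0.0
```

Call:
move_arm --pt "0 0 -0.004 0 0 0 1" --pt "0 0 0 0 0 0 1" --pt "0 0 -0.004 0 0 0 1" --pt "0 0 0 0 0 0 1"

```text
time: 9.48
tool_pos: [0.4847, 0.1336, -0.0269]
eef_rot: [0.993, 0.12, -0.0, 0.0]
force: [-0.7, -0.2, 0.5]
gripper_width: 0.004
gripper_force: 0.0
```

Call:
move_arm --pt "0 0 -0.004 0 0 0 1" --pt "0 0 0 0 0 0 1"

```text
time: 9.72
tool_pos: [0.4847, 0.1336, -0.0285]
eef_rot: [0.993, 0.12, -0.0, 0.0]
force: [-0.2, 0.6, 0.1]
gripper_width: 0.0
gripper_force: 0.0
```

Call:
move_arm --pt "0 0 -0.004 0 0 0 1" --pt "0 0 0 0 0 0 1"

```text
time: 9.98
tool_pos: [0.4847, 0.1336, -0.0301]
eef_rot: [0.993, 0.12, -0.0, 0.0]
force: [0.2, 0.1, 0.7]
gripper_width: 0.0
gripper_force: 0.0
```

Run:
```python
from h import *
S=cam("side"); p=sense()["tool_pos"]; print(p)
for z in (0,.01,.02,p[2]): print(z,proj(S,[[p[0],p[1],z]]).round(1))
hsv=cv2.cvtColor(S["pixels"],cv2.COLOR_BGR2HSV).astype(int)
c=proj(S,[p])[0].astype(int)
x,y=c[0]-16,c[1]-40
print(x,y); 
for r in range(y,y+44): print(r,"".join("#" if hsv[r,k,2]<60 and True else ("+" if hsv[r,k,1]<60 else ".") for k in range(x,x+32)))
```

```text
[ 0.48481257  0.13360627 -0.03002083]
0 [[307.6 284.8]]
0.01 [[307.6 282.4]]
0.02 [[307.5 280. ]]
-0.03002083488031327 [[307.7 291.7]]
291 251
251 ################################
252 ################################
253 ################################
254 .###############################
255 .###############################
256 ..#############################+
257 ..############################++
258 ...##########################+++
259 ....########################++++
260 ......######################++++
261 .......###################++++++
262 .......###################++++++
263 .......##################+++++++
264 .......##################+++++++
265 .......##################..+++++
266 ........################....++++
267 ........################.....+++
268 ........####+++#########.......+
269 ........################........
270 ........####+++#########........
271 .........##++++########.........
272 .........##++++########.........
273 ..........+++++########.........
274 ...........++++########.........
275 ..........+++++#######..........
276 ..........++++########..........
277 ........++++++#+######..........
278 .......###++++#+++####..........
279 .......###++++########..........
280 ......###+++++########..........
281 ......###+++++########..........
282 ......###+++++#######...........
283 ..........++########+...........
284 .............#######+...........
285 ..............######+...........
286 ................................
287 ................................
288 ................................
289 ................................
290 ................................
291 ................................
292 ................................
293 ................................
294 ................................
```

Call:
move_arm --pt "0 0 -0.005 0 0 0 1" --pt "0 0 0 0 0 0 1"

```text
time: 10.28
tool_pos: [0.4847, 0.1336, -0.0321]
eef_rot: [0.993, 0.12, -0.0, -0.0]
force: [-0.5, 0.9, 0.2]
gripper_width: 0.002
gripper_force: 0.0
```

Call:
move_arm --pt "0 0 -0.005 0 0 0 1" --pt "0 0 0 0 0 0 1"

```text
time: 10.52
tool_pos: [0.4851, 0.1336, -0.0331]
eef_rot: [0.993, 0.12, -0.0, 0.0]
force: [-2.2, -0.6, 6.8]
gripper_width: 0.004
gripper_force: 3.2
```

Call:
move_arm --pt "0 0 -0.004 0 0 0 1" --pt "0 0 0 0 0 0 1"

```text
time: 10.78
tool_pos: [0.4851, 0.1336, -0.0332]
eef_rot: [0.993, 0.12, -0.001, 0.0]
force: [-7.0, -2.1, 17.9]
gripper_width: -0.004
gripper_force: 9.0
```

The touch registered at a reported z of -0.033, so true z = reported + 33 mm. I'm going back to the dish hub with that correction.

Call:
move_arm --pt "0 0 0.1 0 0 0 0.5" --pt "0 0 0.12 0 0 0 -0.5" --pt "0 0 0.12 0 0 0 -0.5" --pt "0.005 0.122 0 0 0 0 -0.5" --pt "0 0.122 0 0 0 0 -0.5" --pt "0 0.122 0 0 0 0 -0.5" --pt "0 0 0 0 0 0 -0.5" --pt "0 0 0 0 0 0 -0.5"

```text
time: 11.78
tool_pos: [0.4865, 0.2796, 0.1]
eef_rot: [0.993, 0.12, -0.0, 0.0]
force: [-0.6, -0.9, 0.1]
gripper_width: 0.752
gripper_force: 0.0
```

Call:
move_arm --pt "0 0 -0.1 0 0 0 -0.5" --pt "0 0 -0.08 0 0 0 -0.5" --pt "0 0 -0.03 0 0 0 -0.5" --pt "0 0 -0.02 0 0 0 -0.5" --pt "0 0 0 0 0 0 0.2" --pt "0 0 0 0 0 0 1" --pt "0 0 0 0 0 0 1" --pt "0 0 0 0 0 0 1"

```text
time: 12.78
tool_pos: [0.4881, 0.2804, 0.0098]
eef_rot: [0.993, 0.12, 0.001, -0.0]
force: [-0.1, -1.1, 4.5]
gripper_width: 0.449
gripper_force: 61.2
```

Call:
move_arm --pt "0 0 0.02 0 0 0 1" --pt "0 0 0.06 0 0 0 1" --pt "0 0 0.1 0 0 0 1" --pt "0 0 0.1 0 0 0 1" --pt "0 0 0.08 0 0 0 1" --pt "0 0 0.03 0 0 0 1" --pt "0 0 0 0 0 0 1"

```text
time: 13.65
tool_pos: [0.4866, 0.28, 0.1642]
eef_rot: [0.993, 0.12, -0.0, -0.0]
force: [0.7, -0.2, -5.1]
gripper_width: 0.449
gripper_force: 61.2
```

Call:
move_arm --pt "-0.005 -0.05 0 0 0 0 1" --pt "-0.01 -0.1 0 0 0 0 1" --pt "-0.01 -0.13 0 0 0 0 1" --pt "-0.01 -0.13 0 0 0 0 1" --pt "-0.01 -0.13 0 0 0 0 1" --pt "-0.01 -0.08 0 0 0 0 1" --pt "-0.004 -0.042 0 0 0 0 1" --pt "0 0 0 0 0 0 1"

```text
time: 14.65
tool_pos: [0.4623, 0.0145, 0.1634]
eef_rot: [0.993, 0.119, -0.001, -0.0]
force: [-0.0, 0.5, -4.4]
gripper_width: 0.446
gripper_force: 61.6
```

```bash
cat >> h.py <<'E'
def hold(col,pz,r,px=None,zoff=0.033,view=None):
    """fit held dish; pz = underside actual z"""
    s=sense(); p=s["tool_pos"]; print(s["time"],p.round(4),"w",round(s["gripper_width"],3),s["force"].round(1))
    u=p[2]+zoff-pz; out=[]
    for n in("top","side"):
        d=cam(n); px=tuple(map(float,proj(d,[[p[0],p[1],u+.01]])[0]))
        try:
            c=contour(d,col,px); print(n,"under",round(u,4),*fit(d,col,px,r,u,u+.014),len(c))
        except Exception as e: print(n,e)
        out.append(d["pixels"])
    if view: cv2.imwrite(view,cv2.resize(np.hstack([out[0][150:350,220:480],out[1][120:320,220:480]]),(800,308)))
E
python3 -c "
from h import *
hold('white',.0425,.085,view='pics/p6.png')"
```

```text
14.65 [0.4623 0.0145 0.1634] w 0.446 [-0.   0.5 -4.4]
top under 0.1539 [4.14100e-01 1.07000e-02 1.74788e+01] 3.08 126
side under 0.1539 [ 0.4454  0.057  -3.7398] 7.78 313
```

```bash
cat >> h.py <<'E'
def fit2(d,col,x0,r,z0,z1,bias=1.0,gate=7):
    m=mask(d,col); cs,_=cv2.findContours(m,cv2.RETR_LIST,cv2.CHAIN_APPROX_NONE)
    c=np.vstack(cs)[:,0].astype(float)
    for g in (gate,gate/2,2.5):
        H=cyl(d,*x0,r,z0,z1); k=np.array([abs(cv2.pointPolygonTest(H,(float(u),float(v)),True)-bias)<g for u,v in c])
        q=c[k]
        f=lambda p:[cv2.pointPolygonTest(cyl(d,p[0],p[1],r,z0,z1),(float(u),float(v)),True)-bias for u,v in q]
        s=least_squares(f,x0,loss="cauchy",f_scale=.4,diff_step=1e-4); x0=s.x
    a=np.degrees(np.arctan2(*(q-H[:,0].mean(0)).T[::-1])); 
    return s.x.round(4),"mad",round(float(np.median(abs(s.fun))),2),"n",len(q),"arcs",np.histogram(a,12,(-180,180))[0].tolist()
E
python3 - <<'E'
from h import *
p=sense()["tool_pos"]; u=p[2]+.033-.0425
for n in("top","side"):
    d=cam(n); cv2.imwrite(f"pics/h_{n}.png",d["pixels"])
    print(n,fit2(d,"white",[.4636,.0149],.085,u,u+.014,bias=.9))
a=cv2.imread("pics/h_top.png")[180:330,250:450];b=cv2.imread("pics/h_side.png")[140:290,230:430]
cv2.imwrite("pics/p6.png",cv2.resize(np.hstack([a,b]),(800,300),interpolation=cv2.INTER_CUBIC))
E
```

```text
top (array([0.4604, 0.0166]), 'mad', 0.34, 'n', 119, 'arcs', [18, 13, 2, 0, 0, 0, 4, 15, 18, 18, 10, 21])
side (array([0.4635, 0.0138]), 'mad', 0.36, 'n', 171, 'arcs', [21, 17, 11, 11, 11, 17, 17, 18, 4, 8, 19, 17])
```

View pics/p6.png

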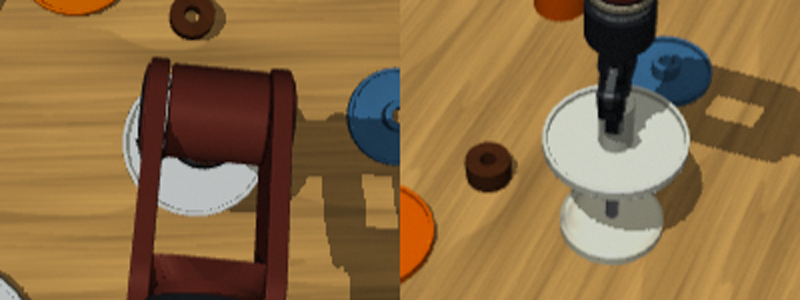

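The dish is held level above the foot, in the crop's side half at (615,140) with the post showing below it. The fits put it within 2 mm of the post axis, so I'll nudge x by +1.6 mm and lower it onto the tip.

Call:
move_arm --pt "0.004 0 -0.02 0 0 0 1" --pt "0 0 -0.03 0 0 0 1" --pt "0 0 -0.02 0 0 0 1" --pt "0 0 -0.02 0 0 0 1" --pt "0 0 -0.02 0 0 0 1" --pt "0 0 0 0 0 0 1"

```text
time: 15.6
tool_pos: [0.464, 0.0152, 0.1195]
eef_rot: [0.993, 0.12, -0.001, -0.0]
force: [0.0, -0.1, -3.4]
gripper_width: 0.449
gripper_force: 61.5
```

Call:
move_arm --pt "0 0 -0.03 0 0 0 1" --pt "0 0 -0.03 0 0 0 1" --pt "0 0 -0.03 0 0 0 1" --pt "0 0 -0.03 0 0 0 1" --pt "0 0 -0.03 0 0 0 1" --pt "0 0 0 0 0 0 1"

```text
time: 16.35
tool_pos: [0.4635, 0.0153, 0.059]
eef_rot: [0.993, 0.12, -0.002, -0.0]
force: [0.2, 0.0, -4.2]
gripper_width: 0.448
gripper_force: 61.5
```

Call:
move_arm --pt "0 0 -0.03 0 0 0 1" --pt "0 0 -0.02 0 0 0 1" --pt "0 0 -0.012 0 0 0 1" --pt "0 0 -0.005 0 0 0 1" --pt "0 0 0 0 0 0 1"

```text
time: 16.98
tool_pos: [0.4649, 0.0152, 0.0337]
eef_rot: [0.993, 0.12, 0.0, 0.0]
force: [1.4, -0.5, -4.5]
gripper_width: 0.45
gripper_force: 61.5
```

Call:
move_arm --pt "0 0 -0.004 0 0 0 1" --pt "0 0 0 0 0 0 1"

```text
time: 17.23
tool_pos: [0.465, 0.0152, 0.0322]
eef_rot: [0.993, 0.12, 0.0, 0.0]
force: [-0.2, -0.1, -4.2]
gripper_width: 0.447
gripper_force: 61.5
```

Call:
move_arm --pt "0 0 -0.004 0 0 0 1" --pt "0 0 0 0 0 0 1"

```text
time: 17.48
tool_pos: [0.4648, 0.0152, 0.0304]
eef_rot: [0.993, 0.12, -0.0, -0.0]
force: [-0.7, -1.0, -4.6]
gripper_width: 0.453
gripper_force: 61.5
```

Call:
move_arm --pt "0 0 -0.004 0 0 0 1" --pt "0 0 0 0 0 0 1"

```text
time: 17.73
tool_pos: [0.465, 0.0151, 0.0297]
eef_rot: [0.993, 0.12, -0.0, 0.0]
force: [-4.3, -0.9, 4.9]
gripper_width: 0.446
gripper_force: 62.4
```

Call:
move_arm --pt "0 0 -0.003 0 0 0 1" --pt "0 0 0 0 0 0 1"

```text
time: 17.98
tool_pos: [0.465, 0.0151, 0.0297]
eef_rot: [0.993, 0.12, -0.001, -0.0]
force: [-8.0, -0.5, 12.8]
gripper_width: 0.451
gripper_force: 63.3
```

The dish is home: contact came at a reported z of 0.0297, exactly 20 mm above the table grasp height. Releasing and going on to the blue dish.

Call:
move_arm --pt "0 0 0.004 0 0 0 0.1" --pt "0 0 0 0 0 0 -0.5" --pt "0 0 0 0 0 0 -0.5" --pt "0 0 0.04 0 0 0 -0.5" --pt "0 0 0.1 0 0 0 -0.5" --pt "0 0 0.13 0 0 0 -0.5" --pt "0 0 0.05 0 0 0 -0.5" --pt "0 0 0 0 0 0 -0.5"

```text
time: 18.98
tool_pos: [0.4674, 0.0149, 0.1606]
eef_rot: [0.993, 0.12, 0.003, 0.001]
force: [-0.5, -0.2, 0.1]
gripper_width: 0.746
gripper_force: 0.0
```

Call:
move_arm --pt "0.01 -0.08 0 0 0 0 -0.5" --pt "0.015 -0.12 0 0 0 0 -0.5" --pt "0.02 -0.14 0 0 0 0 -0.5" --pt "0.02 -0.14 0 0 0 0 -0.5" --pt "0.015 -0.12 0 0 0 0 -0.5" --pt "0.01 -0.09 0 0 0 0 -0.5" --pt "0 0 0 0 0 0 -0.5" --pt "0 0 0 0 0 0 -0.5"

```text
time: 19.98
tool_pos: [0.4999, -0.2598, 0.1558]
eef_rot: [0.993, 0.12, -0.001, -0.001]
force: [-0.1, 1.0, -0.9]
gripper_width: 0.751
gripper_force: 0.0
```

Run:
```python
from h import *
s=sense(); print(s["time"],s["tool_pos"],s["gripper_width"])
for n in("top","side"):
    d=cam(n)
    print(n,fit2(d,"white",[.4636,.0149],.085,.02,.034,bias=.9),"\n",fit2(d,"blue",[.5013,-.2608],.065,0,.014,bias=.8))
    cv2.imwrite(f"pics/i_{n}.png",d["pixels"])
```

```text
19.975 [ 0.49989779 -0.259777    0.15577735] 0.7512108188232294
top (array([0.4629, 0.0158]), 'mad', 0.28, 'n', 194, 'arcs', [16, 13, 16, 16, 14, 16, 17, 12, 17, 15, 16, 26]) 
 (array([ 0.4992, -0.2596]), 'mad', 0.3, 'n', 100, 'arcs', [13, 9, 12, 12, 10, 0, 0, 0, 11, 11, 10, 12])
side (array([0.4659, 0.0125]), 'mad', 0.27, 'n', 183, 'arcs', [16, 13, 16, 20, 13, 16, 16, 14, 15, 15, 14, 15]) 
 (array([ 0.5033, -0.2628]), 'mad', 0.42, 'n', 115, 'arcs', [11, 10, 9, 8, 9, 11, 10, 10, 9, 9, 9, 10])
```

Call:
move_arm --pt "0.002 -0.002 -0.08 0 0 0 -0.5" --pt "0 0 -0.12 0 0 0 -0.5" --pt "0 0 -0.1 0 0 0 -0.5" --pt "0 0 -0.08 0 0 0 -0.5" --pt "0 0 -0.04 0 0 0 -0.5" --pt "0 0 -0.02 0 0 0 -0.5" --pt "0 0 0 0 0 0 -0.5" --pt "0 0 0 0 0 0 -0.5"

```text
time: 21.08
tool_pos: [0.5029, -0.2624, -0.0172]
eef_rot: [0.993, 0.12, 0.001, 0.001]
force: [0.5, 0.3, -0.4]
gripper_width: 0.749
gripper_force: 0.0
```

Call:
move_arm --pt "0 0 -0.007 0 0 0 -0.5" --pt "0 0 0 0 0 0 0.1" --pt "0 0 0 0 0 0 1" --pt "0 0 0 0 0 0 1" --pt "0 0 0 0 0 0 1"

```text
time: 21.7
tool_pos: [0.5019, -0.2616, -0.0208]
eef_rot: [0.993, 0.12, 0.0, -0.0]
force: [-1.1, 2.2, 6.3]
gripper_width: 0.44
gripper_force: 59.8
```

Call:
move_arm --pt "0 0 0.02 0 0 0 1" --pt "0 0 0.07 0 0 0 1" --pt "0 0 0.1 0 0 0 1" --pt "0 0 0.1 0 0 0 1" --pt "0 0 0.08 0 0 0 1" --pt "0 0 0.03 0 0 0 1" --pt "0 0 0 0 0 0 1"

```text
time: 22.58
tool_pos: [0.5017, -0.2617, 0.1384]
eef_rot: [0.993, 0.12, 0.0, 0.0]
force: [-0.5, -0.5, -4.3]
gripper_width: 0.442
gripper_force: 61.0
```

Call:
move_arm --pt "-0.01 0.05 0 0 0 0 1" --pt "-0.015 0.1 0 0 0 0 1" --pt "-0.02 0.13 0 0 0 0 1" --pt "-0.02 0.14 0 0 0 0 1" --pt "-0.015 0.13 0 0 0 0 1" --pt "-0.01 0.1 0 0 0 0 1" --pt "-0.005 0.041 0 0 0 0 1" --pt "0 0 0 0 0 0 1"

```text
time: 23.58
tool_pos: [0.4623, 0.0158, 0.1372]
eef_rot: [0.993, 0.121, -0.001, -0.0]
force: [0.2, -0.3, -2.5]
gripper_width: 0.442
gripper_force: 61.2
```

Run:
```python
from h import *
s=sense(); p=s["tool_pos"]; u=p[2]+.0208; print(s["time"],p,s["gripper_width"],s["force"],u)
for n in("top","side"):
    d=cam(n)
    print(n,fit2(d,"blue",[.4636,.0149],.065,u,u+.014,bias=.8),"\n",fit2(d,"white",[.4636,.0149],.085,.02,.034,bias=.9))
```

```text
23.575 [0.46227922 0.01576564 0.13718723] 0.44182357750284373 [ 0.2268953  -0.33327798 -2.49281732] 0.1579872253422075
top (array([0.4611, 0.0167]), 'mad', 0.23, 'n', 55, 'arcs', [0, 5, 0, 0, 0, 0, 4, 11, 14, 14, 7, 0]) 
 (array([0.4634, 0.0164]), 'mad', 0.4, 'n', 168, 'arcs', [24, 6, 1, 0, 0, 0, 24, 49, 16, 16, 7, 25])
side (array([0.4645, 0.0122]), 'mad', 0.4, 'n', 133, 'arcs', [13, 12, 4, 8, 11, 12, 13, 13, 11, 12, 11, 13]) 
 (array([0.466 , 0.0126]), 'mad', 0.29, 'n', 151, 'arcs', [16, 10, 0, 0, 9, 28, 16, 13, 15, 15, 14, 15])
```

Call:
move_arm --pt "0.002 0.001 -0.02 0 0 0 1" --pt "0 0 -0.03 0 0 0 1" --pt "0 0 -0.02 0 0 0 1" --pt "0 0 -0.02 0 0 0 1" --pt "0 0 -0.02 0 0 0 1" --pt "0 0 0 0 0 0 1"

```text
time: 24.42
tool_pos: [0.4636, 0.0153, 0.0935]
eef_rot: [0.993, 0.12, -0.001, -0.0]
force: [-0.3, -0.3, -3.3]
gripper_width: 0.44
gripper_force: 61.1
```

Call:
move_arm --pt "0 0 -0.02 0 0 0 1" --pt "0 0 -0.015 0 0 0 1" --pt "0 0 -0.01 0 0 0 1" --pt "0 0 0 0 0 0 1"

```text
time: 24.92
tool_pos: [0.464, 0.0153, 0.076]
eef_rot: [0.993, 0.12, -0.0, -0.0]
force: [1.1, 0.9, -3.4]
gripper_width: 0.442
gripper_force: 61.2
```

Call:
move_arm --pt "0 0 -0.006 0 0 0 1" --pt "0 0 -0.006 0 0 0 1" --pt "0 0 0 0 0 0 1"

```text
time: 25.3
tool_pos: [0.4643, 0.0152, 0.0715]
eef_rot: [0.993, 0.12, -0.0, -0.0]
force: [-0.3, -0.2, -2.6]
gripper_width: 0.438
gripper_force: 61.2
```

Call:
move_arm --pt "0 0 -0.003 0 0 0 1" --pt "0 0 0 0 0 0 1"

```text
time: 25.55
tool_pos: [0.4644, 0.0152, 0.0704]
eef_rot: [0.993, 0.12, -0.0, -0.0]
force: [-0.5, -0.9, -2.3]
gripper_width: 0.437
gripper_force: 61.2
```

Call:
move_arm --pt "0 0 -0.003 0 0 0 1" --pt "0 0 0 0 0 0 1"

```text
time: 25.8
tool_pos: [0.4646, 0.0152, 0.0693]
eef_rot: [0.993, 0.12, 0.0, 0.0]
force: [0.5, -0.3, -2.7]
gripper_width: 0.443
gripper_force: 61.2
```

Call:
move_arm --pt "0 0 -0.003 0 0 0 1" --pt "0 0 0 0 0 0 1"

```text
time: 26.05
tool_pos: [0.4646, 0.0152, 0.0692]
eef_rot: [0.993, 0.12, -0.0, -0.0]
force: [-2.7, -0.8, 5.0]
gripper_width: 0.444
gripper_force: 62.0
```

The blue dish is home too: contact at 0.0692, which is 90 mm above its pick height. Releasing and going on to the keeper.

Call:
move_arm --pt "0 0 0.003 0 0 0 0.1" --pt "0 0 0 0 0 0 -0.5" --pt "0 0 0 0 0 0 -0.5" --pt "0 0 0.03 0 0 0 -0.5" --pt "0 0 0.07 0 0 0 -0.5" --pt "0 0 0.1 0 0 0 -1" --pt "0.06 -0.002 0 0 0 0 -1" --pt "0.1 -0.004 0 0 0 0 -1"

```text
time: 27.05
tool_pos: [0.5297, 0.0128, 0.1516]
eef_rot: [0.993, 0.12, 0.002, 0.0]
force: [-0.4, 0.1, -0.1]
gripper_width: 1.001
gripper_force: 0.0
```

Call:
move_arm --pt "0.11 -0.004 0 0 0 0 -1" --pt "0.1 -0.004 0 0 0 0 -1" --pt "0.05 -0.004 0 0 0 0 -1" --pt "0.02 0 0 0 0 0 -1" --pt "0 0 0 0 0 0 -1" --pt "0 0 0 0 0 0 -1"

```text
time: 27.8
tool_pos: [0.6396, 0.0081, 0.1493]
eef_rot: [0.993, 0.12, -0.0, -0.0]
force: [-0.2, 0.8, -0.0]
gripper_width: 1.001
gripper_force: 0.0
```

Run:
```python
from h import *
s=sense(); print(s["time"],s["tool_pos"],s["gripper_width"])
for n in("top","side"):
    d=cam(n)
    print(n,fit2(d,"blue",[.4636,.0149],.065,.09,.104,bias=.8),"\n",fit2(d,"white",[.4636,.0149],.085,.02,.034,bias=.9),"\n",fit2(d,"dark",[.640,.008],.03,0,.034,bias=.7))
```

```text
27.8 [0.63958522 0.00812856 0.14934518] 1.0009945584275266
top (array([0.4636, 0.0149]), 'mad', nan, 'n', 0, 'arcs', [0, 0, 0, 0, 0, 0, 0, 0, 0, 0, 0, 0]) 
 (array([0.4635, 0.0164]), 'mad', 0.25, 'n', 46, 'arcs', [16, 14, 0, 0, 0, 0, 0, 0, 0, 0, 0, 16]) 
 (array([0.6336, 0.0056]), 'mad', 1.07, 'n', 85, 'arcs', [12, 17, 10, 14, 2, 1, 0, 2, 14, 12, 1, 0])
side (array([0.4659, 0.0134]), 'mad', 0.36, 'n', 138, 'arcs', [13, 10, 11, 11, 11, 13, 12, 11, 12, 11, 11, 12]) 
 (array([0.466 , 0.0123]), 'mad', 0.27, 'n', 134, 'arcs', [18, 1, 1, 7, 0, 19, 16, 13, 15, 15, 14, 15]) 
 (array([0.6419, 0.0054]), 'mad', 0.39, 'n', 71, 'arcs', [11, 6, 5, 5, 6, 6, 5, 5, 5, 6, 6, 5])
  return _methods._mean(a, axis=axis, dtype=dtype,
  ret = ret.dtype.type(ret / rcount)
```

Call:
move_arm --pt "0 0 -0.08 0 0 0 -1" --pt "0 0 -0.12 0 0 0 -1" --pt "0 0 -0.1 0 0 0 -1" --pt "0 0 -0.08 0 0 0 -1" --pt "0 0 -0.04 0 0 0 -1" --pt "0 0 -0.02 0 0 0 -1" --pt "0 0 0 0 0 0 -1"

```text
time: 28.78
tool_pos: [0.641, 0.008, -0.0262]
eef_rot: [0.993, 0.12, 0.0, 0.0]
force: [0.8, -0.2, -0.6]
gripper_width: 1.001
gripper_force: 0.0
```

Call:
move_arm --pt "0 0 -0.006 0 0 0 -0.6" --pt "0 0 0 0 0 0 1" --pt "0 0 0 0 0 0 1" --pt "0 0 0 0 0 0 1"

```text
time: 29.28
tool_pos: [0.6424, 0.0078, -0.0272]
eef_rot: [0.993, 0.12, 0.002, 0.0]
force: [0.5, -0.2, 6.2]
gripper_width: 0.689
gripper_force: 64.7
```

Call:
move_arm --pt "0 0 0.02 0 0 0 1" --pt "0 0 0.07 0 0 0 1" --pt "0 0 0.1 0 0 0 1" --pt "0 0 0.1 0 0 0 1" --pt "0 0 0.07 0 0 0 1" --pt "0 0 0.03 0 0 0 1" --pt "0 0 0 0 0 0 1"

```text
time: 30.15
tool_pos: [0.6406, 0.008, 0.1272]
eef_rot: [0.993, 0.12, 0.0, 0.0]
force: [-0.1, 0.5, -0.5]
gripper_width: 0.692
gripper_force: 64.5
```

Call:
move_arm --pt "-0.04 0.003 0 0 0 0 1" --pt "-0.08 0.003 0 0 0 0 1" --pt "-0.1 0.003 0 0 0 0 1" --pt "-0.1 0.003 0 0 0 0 1" --pt "-0.08 0.003 0 0 0 0 1" --pt "-0.042 0.003 0 0 0 0 1" --pt "0 0 0 0 0 0 1" --pt "0 0 0 0 0 0 1"

```text
time: 31.15
tool_pos: [0.4638, 0.0152, 0.1261]
eef_rot: [0.993, 0.12, -0.0, -0.0]
force: [-0.4, -0.2, -1.0]
gripper_width: 0.69
gripper_force: 64.5
```

Run:
```python
from h import *
s=sense(); p=s["tool_pos"]; u=p[2]+.0272; print(s["time"],p,s["gripper_width"],s["force"],u)
o=[]
for n in("top","side"):
    d=cam(n); print(n,fit2(d,"dark",[.464,.0149],.03,u,u+.034,bias=.7,gate=5))
    c=proj(d,[[.464,.015,.14]])[0].astype(int); H=cyl(d,.4648 if n=="side" else .4624,.0149,.03,u,u+.034)
    a=cv2.resize(d["pixels"][c[1]-50:c[1]+50,c[0]-66:c[0]+67],(399*1,300),interpolation=cv2.INTER_CUBIC)
    h=((H[:,0]+.5-[c[0]-66,c[1]-50])*3).astype(int); cv2.polylines(a,[h[:,None]],True,(0,255,0),1); o.append(np.clip(a*1.6,0,255).astype(np.uint8))
cv2.imwrite("pics/p7.png",np.hstack(o))
```

```text
31.15 [0.46380716 0.01515211 0.12614716] 0.6900557116739824 [-0.38840425 -0.16056979 -1.01610146] 0.15334715583655345
top (array([0.4587, 0.0126]), 'mad', 0.89, 'n', 61, 'arcs', [6, 0, 0, 0, 0, 1, 4, 10, 20, 8, 10, 2])
side (array([0.4632, 0.014 ]), 'mad', 0.61, 'n', 142, 'arcs', [12, 11, 5, 16, 7, 8, 13, 23, 16, 11, 9, 11])
```

View pics/p7.png

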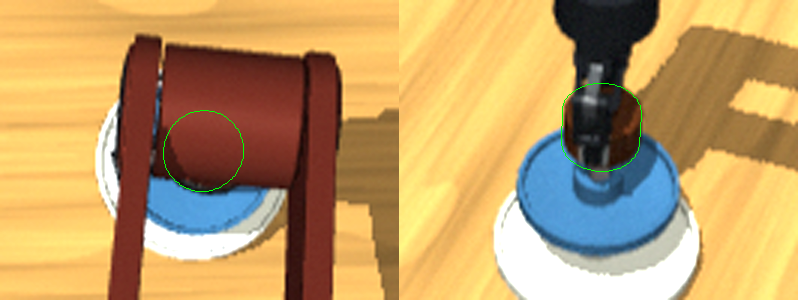

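The keeper in the side half lies on the predicted outline centred over the post, at crop (601,127), with both dishes seated below. Lowering it.

Call:
move_arm --pt "0 0 -0.02 0 0 0 1" --pt "0 0 -0.02 0 0 0 1" --pt "0 0 -0.015 0 0 0 1" --pt "0 0 -0.01 0 0 0 1" --pt "0 0 0 0 0 0 1"

```text
time: 31.88
tool_pos: [0.4633, 0.0153, 0.1004]
eef_rot: [0.993, 0.12, -0.0, -0.0]
force: [-0.5, 0.5, 0.4]
gripper_width: 0.686
gripper_force: 64.5
```

Call:
move_arm --pt "0 0 -0.008 0 0 0 1" --pt "0 0 -0.006 0 0 0 1" --pt "0 0 0 0 0 0 1"

```text
time: 32.25
tool_pos: [0.4635, 0.0152, 0.0951]
eef_rot: [0.993, 0.12, -0.0, -0.0]
force: [-0.0, 0.2, -0.6]
gripper_width: 0.687
gripper_force: 64.5
```

Call:
move_arm --pt "0 0 -0.004 0 0 0 1" --pt "0 0 0 0 0 0 1"

```text
time: 32.5
tool_pos: [0.4636, 0.0152, 0.0936]
eef_rot: [0.993, 0.12, -0.0, -0.0]
force: [-0.3, 0.3, -0.3]
gripper_width: 0.688
gripper_force: 64.5
```

Call:
move_arm --pt "0 0 -0.003 0 0 0 1" --pt "0 0 0 0 0 0 1"

```text
time: 32.75
tool_pos: [0.4636, 0.0152, 0.0924]
eef_rot: [0.993, 0.12, -0.0, -0.0]
force: [-0.6, -1.3, -1.0]
gripper_width: 0.689
gripper_force: 64.5
```

Call:
move_arm --pt "0 0 -0.003 0 0 0 1" --pt "0 0 0 0 0 0 1"

```text
time: 33.0
tool_pos: [0.4636, 0.0152, 0.0911]
eef_rot: [0.993, 0.12, -0.0, -0.0]
force: [-0.2, 0.3, -0.8]
gripper_width: 0.689
gripper_force: 64.5
```

Call:
move_arm --pt "0 0 -0.003 0 0 0 1" --pt "0 0 0 0 0 0 1"

```text
time: 33.25
tool_pos: [0.4638, 0.0152, 0.0908]
eef_rot: [0.993, 0.12, -0.0, 0.0]
force: [-3.2, 0.9, 4.5]
gripper_width: 0.686
gripper_force: 65.0
```

Call:
move_arm --pt "0 0 -0.002 0 0 0 1" --pt "0 0 0 0 0 0 1"

```text
time: 33.5
tool_pos: [0.4639, 0.0152, 0.0908]
eef_rot: [0.993, 0.12, -0.0, 0.0]
force: [-4.8, 0.4, 9.1]
gripper_width: 0.688
gripper_force: 65.4
```

Contact at 0.0908, exactly 118 mm above its pick height. Releasing, retreating straight up, then clearing the view.

Call:
move_arm --pt "0 0 0.003 0 0 0 -0.5" --pt "0 0 0 0 0 0 -1" --pt "0 0 0 0 0 0 -1" --pt "0 0 0.03 0 0 0 -1" --pt "0 0 0.08 0 0 0 -1" --pt "0 0 0.12 0 0 0 -1" --pt "0 -0.08 0.03 0 0 0 -1" --pt "0 -0.12 0 0 0 0 -1"

```text
time: 34.5
tool_pos: [0.4656, -0.0653, 0.1977]
eef_rot: [0.993, 0.122, 0.003, 0.001]
force: [0.3, -0.2, 0.2]
gripper_width: 1.001
gripper_force: 0.0
```

Call:
move_arm --pt "0 -0.13 0 0 0 0 -1" --pt "0 -0.13 0 0 0 0 -1" --pt "0 -0.13 0 0 0 0 -1" --pt "0 -0.05 0 0 0 0 -1" --pt "0 0 0 0 0 0 -1" --pt "0 0 0 0 0 0 -1"

```text
time: 35.25
tool_pos: [0.4636, -0.2393, 0.1944]
eef_rot: [0.993, 0.121, -0.0, -0.001]
force: [0.5, 1.8, -0.1]
gripper_width: 0.998
gripper_force: 0.0
```

Run:
```python
from h import *
s=sense(); print(s["time"],s["tool_pos"],s["gripper_width"])
o=[]
for n in("top","side"):
    d=cam(n)
    for a in(("dark",.03,.118,.152,.7),("blue",.065,.09,.104,.8),("white",.085,.02,.034,.9)): print(n,a[0],fit2(d,a[0],[.464,.0149],*a[1:4],bias=a[4],gate=5)[:3])
    o.append(d["pixels"][80:400,100:500])
cv2.imwrite("pics/p8.png",np.hstack(o))
```

```text
35.25 [ 0.46364227 -0.23934765  0.1943892 ] 0.9982398176835063
top dark (array([0.4611, 0.0154]), 'mad', 0.43)
top blue (array([0.4631, 0.016 ]), 'mad', 0.23)
top white (array([0.463 , 0.0166]), 'mad', 0.37)
side dark (array([0.4627, 0.0161]), 'mad', 0.52)
side blue (array([0.4662, 0.0129]), 'mad', 0.34)
side white (array([0.4661, 0.0126]), 'mad', 0.32)
```

View pics/p8.png

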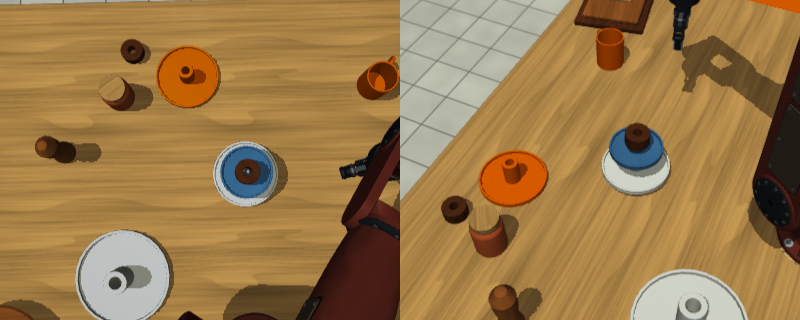

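The stand is stacked concentrically at top (247,173) and side (637,150), with the post tip visible in the keeper's bore. The jar, mug and mill look undisturbed, and the gripper is clear, so I'm handing in.

```bash
python3 -c "
from cell import job
print(job.close_job())"
```

```text
the job is handed in; nothing more can be done
None
```

The stand is assembled and handed in: white dish, blue dish and keeper are each fully home on the post in that order, upright, with the jar, mug and mill left alone, in about 35 s of the 72 s allowed; the first grasp missed because the reported tool height was 33 mm too low, which I corrected by touching the table.

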